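# Turn the jar's label to the reader

### The arm

A 6-joint arm with a two-finger parallel gripper is mounted at the origin on the work surface; the furniture and walls round the work are solid. World frame = base frame: x ahead of the robot, y to its left, z up, the work surface at z = 0. Lengths are in m, angles in rad, forces in N, time in s.
With the tool pointing down it reaches from about 0.325 to 0.875 m from the base axis. Payload 4.4 kg.
Tool frame: the origin (TCP) lies on the mounting face of the last link; the fingertips stand arm.tip_extent ahead of it and the grasp point (between the pads) lies 155 mm ahead of it (arm.tip_extent is the distance from the TCP to the fingertips, in m); z points along the fingers, y is the line along which they close (so a half turn about z gives the same grasp; the last joint's range is limited). The gripper opens to 85 mm and grips with 20 to 120 N. Pads are 22 mm wide; open, the fingers measure 114 mm over their backs; the gripper's body (76 mm by 85 mm) begins 54 mm behind the grasp point. The pads swing forward as they close: fully open they stand 13 mm farther back than shut.
Start: joints at [1.042, 0.207, 1.542, -0, 1.393, -0.15], TCP at [0.212, 0.534, 0.405] pointing down, gripper open.
Joint ranges: [-2.73, 2.73], [-0.86, 2.22], [0.23, 2.46], [-1.11, 4.25], [0.08, 2.63], [-2.82, 2.82]. Speed limits (rad/s): [2.79, 2.79, 3.14, 3.14, 3.14, 3.14].

### API

Orientations are given as a unit quaternion [x, y, z, w].
In Python, from plant import arm gives the robot as it stands.
- The arm moves only by the tool servo_tool, never from a script. Its argument "series" is a list of rows, each a list of 3 entries, a list of its own where there are three numbers: the finger opening in mm, from 0 to 85.4, then the shift along the tool's x, y, z in mm, then the turn, a rotation vector about the tool's x, y, z in degrees. In form: [[hand, [dx, dy, dz], [rx, ry, rz]], ...]. A call has 1 to 8 rows; each row is the pose to reach, as a shift and turn from the pose commanded when the call began, along the tool's axes at that moment; what a row does not reach only later rows make up. A row lasts 1/8 s, in which the tool goes at most 62.5 mm and 10.7 degrees, less where a joint would pass 70% of its speed; a pose out of reach is approached as far as the arm can. A call with a gripper value outside its range is refused whole. The fingers move at their own pace and stop on an object; "squeeze" is the grip in N (left out, the last holds). Time passes only in rows, so rows that repeat a pose let the fingers close. It gives the time, the measured TCP pose, the force, the opening and the grip force at its end, in the units of the state.
- arm.get_obs(): the state, without advancing time (a new reading comes with each control period).
- arm.get_image(name): name is "side" or "top"; returns the picture (384x512x3 uint8, blue, green, red); there is no depth.
- arm.calibration(name): a dict with "intrinsics" (3x3 intrinsics, pixels), "extrinsics" (4x4, takes a point from camera to world coordinates). Camera axes: x right, y up, looking along -z (the intrinsics and any distortion apply to the point x, -y, -z); pixel columns grow to the right and rows downward; lengths in m; the calibration is good to about 2 mm. A picture is of the moment at which its call begins. calibration takes no time and is no camera call.
- arm.close_job(): hands the job in; it is judged then, once.
The state is a dict: "clock": time; "qpos": joint angles; "joint_velocities": joint speeds; "joint_efforts": joint torques, N m; "position": TCP position; "orientation": TCP orientation; "contact_force": force on the tool from outside, world axes, zero at the start; "ft_torque": the same for the moment, N m; "opening": finger opening in m; "grip_force": force on a finger pad.
Only numpy, scipy, OpenCV 4.12 (cv2) and the standard library are available. Lean on these libraries where they do the work, as an engineer would, in place of code of your own. Each camera call takes 0.05 s, during which the arm holds its last target. There are 200 camera calls.

### The job

Turn the wheel by pushing its pegs until the jar's striped paper label squarely faces the reader's window; only then push the reader along its track towards the jar, fully home against its stop. Keep the jar standing upright in its seat on the wheel, and leave the spools, the tin and the bead box around it where they are.

Things in the scene. Friction and masses are not known exactly. Their poses are not given: they have to be found in the camera images.
- station: Fixed wooden foot (80 mm radius, 9 mm high) with a flat track plate (64 mm wide, 10 mm high, from 65 to 250 mm from the wheel axis). Origin on the table under the wheel's axis; its x axis points along the track from the wheel to the reader, z up.
- wheel (a joint): Angle (rad) of the flat round wooden wheel (radius 98 mm, top at z = 28 mm) about its vertical axis through station's origin; grows anticlockwise seen from above; turns without end both ways, stays where left. Four upright steel pegs stand on it, 88 mm from the axis, 90 degrees apart. A raised seat in its middle (radius 46 mm, top at z = 38 mm, lip to 43 mm) carries the jar, which turns with it.
- peg0 (a point): Top centre of peg 0 of the wheel, 54 mm above the table; the peg (12 mm diameter) reaches 26 mm down from it.
- peg1 (a point): Top centre of peg 1 of the wheel, 54 mm above the table; the peg (12 mm diameter) reaches 26 mm down from it.
- peg2 (a point): Top centre of peg 2 of the wheel, 54 mm above the table; the peg (12 mm diameter) reaches 26 mm down from it.
- peg3 (a point): Top centre of peg 3 of the wheel, 54 mm above the table; the peg (12 mm diameter) reaches 26 mm down from it.
- jar: Loose flat metal storage jar, 76 mm diameter, with a black lid, 60 mm high in all, 200 g, standing in the wheel's seat (top at z = 98 mm). Origin at the centre of its underside; its x axis points through the middle of its label; z up. A tab on the lid sticks out 12 mm (14 mm wide) directly above the label.
- jar_label (a point): Middle of the white paper label with upright black stripes, on the jar's side, 38 mm from the jar's axis and 26 mm above its underside.
- reader (a joint): Travel of the label reader along its track, m: 0 = fully back, 0.05 = fully home against the stop next to the wheel; grows towards the wheel; stays where it is left (about 1.5 N of friction). The reader is a grey block 50 mm long (along the track), 56 mm wide, its top at z = 80 mm.
- reader_window (a point): Middle of the dark window on the reader's face towards the wheel, 56 mm above the table; moves with the reader; it is 112 mm from the wheel's axis when the reader is home. Axes as station's: x away from the wheel along the track, so the window looks along -x.
- reader_back (a point): Middle of the reader's flat rear face (56 mm wide, from z = 24 to 80 mm), the side away from the wheel, 52 mm above the table.
- spool_tall: Loose bystander: white spool of thread, 35 mm diameter, 58 mm high; origin at the centre of its underside.
- spool_small: Loose bystander: red spool of thread, 28 mm diameter, 52 mm high; origin at the centre of its underside.
- tin: Loose bystander: flat round pin tin, 70 mm diameter, 23 mm high; origin at the centre of its underside.
- disc: Loose bystander: small round bead box, 39 mm diameter, 14 mm high; origin at the centre of its underside.
Things that resemble listed ones, but are neither listed nor needed, are in the scene too. Of the things that look like the jar, the larger one is meant.

How it is judged:
On the way, in this order (a step that is already met when the one before it is completed fails the run):
1. the label faces the reader's window while the reader is still back (travel under 30 mm) (y of jar_label in the frame of reader_window between -0.008 and 0.008 m and x of jar_label in the frame of station above 0.02 m and value of joint reader below 0.03 m), for 0.3 s.
2. with the label still facing it, the reader is pushed home (y of jar_label in the frame of reader_window between -0.008 and 0.008 m and x of jar_label in the frame of station above 0.02 m and value of joint reader above 0.046 m), for 0.2 s.
At the end, for the whole second after the job is handed in: Label middle within 8 mm sideways of the window middle (about 12 degrees), on the jar's side next to the reader; reader within 4 mm of its stop; jar at rest, upright within 0.08 rad, within 6 mm of the wheel axis, its underside 34 to 42 mm above the table (all of step 2 and horizontal distance between jar and station below 0.006 m and height (world z) of jar between 0.034 and 0.042 m and angle between jar's own z axis and vertical below 0.08 rad and linear speed of jar below 0.02 m/s and angular speed of jar below 0.1 rad/s); the robot touches nothing.
It fails at once if the jar is lifted more than 15 mm above its place, or tipped by more than 0.3 rad (height (world z) of jar above 0.053 m or angle between jar's own z axis and vertical above 0.3 rad).
It fails at once if a spool, the tin or the bead box is moved by more than 25 mm (distance of any of spool_tall, spool_small, tin, disc from where it was at the start of the episode above 0.025 m).
It also fails if it takes over 56 s, if anything falls off the work surface, if the arm or the gripper's body presses on something with over 40 N, if the wrist force passes 120 N, or if a joint passes its speed limit or range.

## Working session

There is one attempt and no reset: what is moved stays moved. The work goes in short steps, Python scripts to look and compute and a tool call to move; the robot and the scene stay as the last step left them, time stands still between calls to the robot, and variables do not carry over. Pictures are saved under pics/ and viewed, at most 10 in all, crops included, and the job is handed in when it is done.

Besides the shell and the picture viewer there is one more tool, called after "Call:" as name(argument=value, ...), one argument or row to a line, values as JSON. servo_tool: Moves the arm, as the interface text tells. Its arguments: {"type":"object","properties":{"series":{"type":"array"},"squeeze":{"type":"number"}},"required":["series"]}

```bash
mkdir -p pics; ls
python3 - <<'E'
from plant import arm
import cv2,numpy as np
for n in("top","side"):
    cv2.imwrite(f"pics/{n}0.png",arm.get_image(n)); c=arm.calibration(n); print(n,{k:np.round(v,4).tolist() if not isinstance(v,str) else v for k,v in c.items()})
o=arm.get_obs(); print(o); print(arm.tip_extent)
E
```

```text
pics
top {'intrinsics': [[428.4631, 0.0, 252.3812], [0.0, 428.4631, 190.8944], [0.0, 0.0, 1.0]], 'extrinsics': [[0.0175, 0.9989, -0.0432, 0.5145], [-0.9998, 0.0177, 0.0026, 0.0216], [0.0033, 0.0432, 0.9991, 1.6034], [0.0, 0.0, 0.0, 1.0]]}
side {'intrinsics': [[368.6171, 0.0, 256.9856], [0.0, 368.6171, 190.7401], [0.0, 0.0, 1.0]], 'extrinsics': [[0.9674, 0.1422, -0.2096, 0.3393], [-0.2532, 0.5273, -0.8111, -0.8778], [-0.0048, 0.8377, 0.5461, 0.6802], [0.0, 0.0, 0.0, 1.0]]}
{'clock': 0.1, 'qpos': array([ 1.04251948e+00,  2.07364897e-01,  1.54284401e+00,  5.67252126e-05,
        1.39351796e+00, -1.50478979e-01]), 'joint_velocities': array([-2.88696779e-04, -5.91145528e-04, -5.22686856e-03, -1.51126836e-03,
       -2.47770663e-05, -1.28118927e-04]), 'joint_efforts': array([-1.06112700e-03, -3.84092617e+01, -2.92548233e+01, -1.19687070e-04,
        4.80903007e-03, -5.50135638e-06]), 'position': array([0.21192307, 0.5341598 , 0.40360878]), 'orientation': array([ 1.87782364e-01,  9.82210082e-01, -9.96950128e-04, -3.81561510e-04]), 'contact_force': array([-0.29804388, -0.73193401, -1.01438627]), 'ft_torque': array([-0.01896622,  0.02637149, -0.00239319]), 'grip_force': 0.0, 'opening': 0.08527231210964697}
0.1734
```

View pics/top0.png

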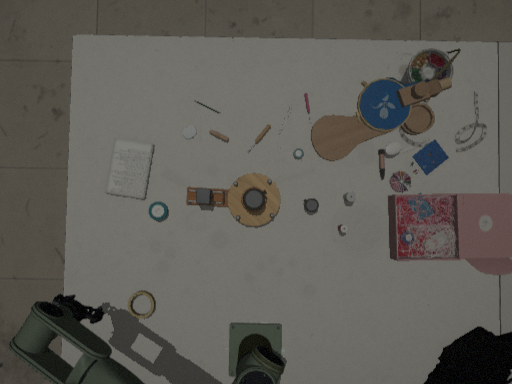

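View pics/side0.png

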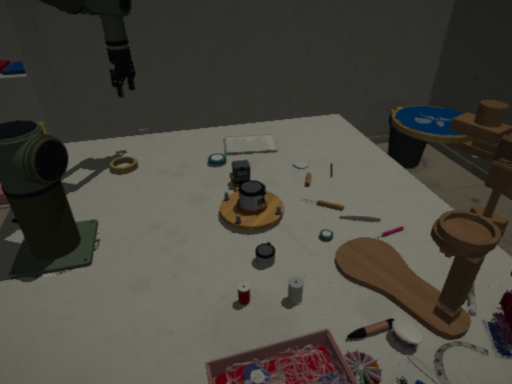

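The top view shows the wheel at about (254,199), the reader at about (205,197) to its left (+y), and the small decoy jar at (311,205). I'll enlarge both views for the pegs and the tab.

```bash
python3 - <<'E'
import cv2,numpy as np
a=cv2.imread("pics/top0.png")[160:240,175:295]; b=cv2.imread("pics/side0.png")[150:240,205:305]
a=cv2.resize(a,(780,520),interpolation=cv2.INTER_CUBIC); b=cv2.resize(b,(600,540),interpolation=cv2.INTER_CUBIC)
cv2.imwrite("pics/a.png",cv2.convertScaleAbs(a,alpha=1.7)); cv2.imwrite("pics/b.png",cv2.convertScaleAbs(b,alpha=1.7))
E
cat > h.py <<'E'
import numpy as np,cv2
from plant import arm
def pix2w(n,u,v,z):
    c=arm.calibration(n);K,T=c["intrinsics"],c["extrinsics"]
    d=np.linalg.inv(K)@[u,v,1]; d=T[:3,:3]@(d*[1,-1,-1]); o=T[:3,3]
    return o+d*(z-o[2])/d[2]
def w2pix(n,p):
    c=arm.calibration(n);K,T=c["intrinsics"],c["extrinsics"]
    q=T[:3,:3].T@(np.asarray(p)-T[:3,3]); q=K@(q*[1,-1,-1]); return q[:2]/q[2]
E
```

```text
(no output)
```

View pics/a.png

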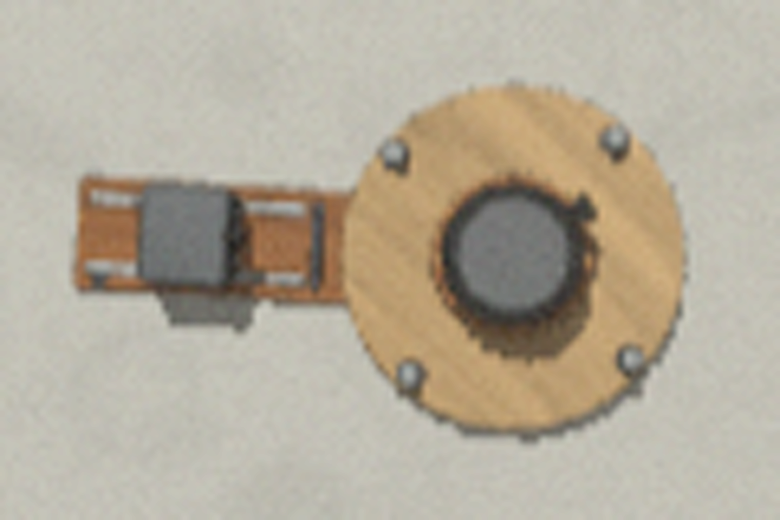

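View pics/b.png

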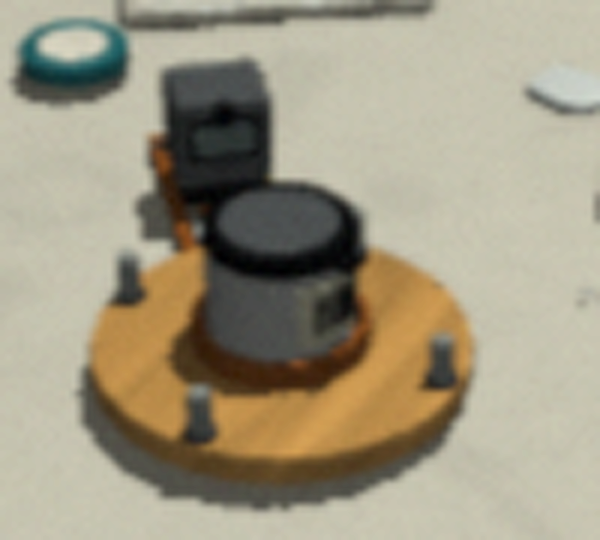

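The top crop shows the peg tops at (395,152), (614,138), (632,360) and (410,377). The lid centre is at (510,255), the tab tip at (585,207) and the reader top at about (183,233). In the side view the label lies below the tab, which agrees.

Run:
```python
from h import *
from scipy.spatial.transform import Rotation as R
f=lambda u,v,z:pix2w("top",175+(u-3)/6.5,160+(v-3)/6.5,z)[:2]
P=np.array([f(*p,.054) for p in((395,152),(614,138),(632,360),(410,377))]); c=P.mean(0)
print("pegs",P.round(4).tolist(),"c",c.round(4),"r",np.hypot(*(P-c).T).round(4),"ang",np.degrees(np.arctan2(*(P-c).T[::-1])).round(1))
print("wheel c",f(515,258,.028),"lid c",f(510,253,.098), "tab",f(587,207,.096))
l=f(510,253,.098)
for k in(c,l): d=f(587,207,.096)-k; print("tab ang",np.degrees(np.arctan2(d[1],d[0])),np.hypot(*d))
t0,t1=f(78,235,.01),f(345,247,.01); d=t0-t1; print("track",t0,t1,np.degrees(np.arctan2(d[1],d[0])), np.hypot(*(t0-c)))
r0,r1=f(141,233,.08),f(226,235,.08); print("reader back/front",r0,r1,np.hypot(*(r0-c)),np.hypot(*(r1-c)));d=r0-c;print(np.degrees(np.arctan2(d[1],d[0])))
o=arm.get_obs(); print(R.from_quat(o["orientation"]).as_matrix().round(3).tolist())
```

```text
pegs [[0.6094, 0.0799], [0.6194, -0.042], [0.496, -0.0539], [0.4844, 0.0692]] c [0.5523 0.0133] r [0.0877 0.0869 0.0877 0.0879] ang [  49.4  -39.5 -129.9  140.5]
wheel c [0.55214245 0.01188629] lid c [0.55312712 0.01506586] tab [ 0.57883581 -0.02621859]
tab ang -56.1260101459835 0.0476024894539029
tab ang -58.088616217928205 0.048634782704182145
track [0.56132658 0.26197661] [0.55715255 0.10914117] 88.43560573919393 0.24883613805239807
reader back/front [0.56097307 0.21700143] [0.56069865 0.17050306] 0.20388172024978704 0.15742295129974831
87.56295654359094
[[-0.929, 0.369, -0.001], [0.369, 0.929, -0.002], [0.0, -0.002, -1.0]]
```

Call:
servo_tool(
  series=[
    [28,[-481,-441,0],[0,0,108]],
    [28,[-481,-441,0],[0,0,108]],
    [28,[-481,-441,0],[0,0,108]],
    [28,[-481,-441,0],[0,0,108]],
    [28,[-481,-441,0],[0,0,108]],
    [28,[-481,-441,0],[0,0,108]],
    [28,[-481,-441,0],[0,0,108]],
    [28,[-481,-441,0],[0,0,108]],
  ],
)

```text
clock: 1.1
position: [0.4303, 0.0825, 0.4045]
orientation: [0.809, 0.588, 0.0, -0.0]
contact_force: [1.3, 1.1, -0.1]
opening: 0.0281
grip_force: 0.0
```

```bash
cat >> h.py <<'E'
from scipy.spatial.transform import Rotation as R
def delta(p,yaw):
    "tool-frame shift (mm) and turn (deg) to TCP p with tool y at world yaw (deg), pointing down"
    o=arm.get_obs(); Rc=R.from_quat(o["orientation"]); a=np.radians(yaw)
    y=np.array([np.cos(a),np.sin(a),0]); z=np.array([0,0,-1.]); Rt=R.from_matrix(np.c_[np.cross(y,z),y,z])
    return (Rc.inv().apply(np.asarray(p)-o["position"])*1000).round(1).tolist(), np.degrees((Rc.inv()*Rt).as_rotvec()).round(1).tolist()
E
python3 -c "
from h import *
print(delta([.496,-.054,.40],-40),arm.get_obs()['qpos'].round(2))"
```

```text
([-109.6, 104.6, 4.5], [0.0, -0.0, 22.0]) [-0.01 -0.09  1.86  0.    1.38  0.3 ]
```

Call:
servo_tool(
  series=[
    [28,[-110,105,4],[0,0,22]],
    [28,[-110,105,4],[0,0,22]],
    [28,[-110,105,4],[0,0,22]],
    [28,[-110,105,60],[0,0,22]],
    [28,[-110,105,120],[0,0,22]],
    [28,[-110,105,134],[0,0,22]],
    [28,[-110,105,134],[0,0,22]],
  ],
)

```text
clock: 1.98
position: [0.4968, -0.052, 0.2704]
orientation: [0.905, 0.426, -0.001, -0.001]
contact_force: [0.6, -0.6, -0.5]
opening: 0.0279
grip_force: 0.0
```

```bash
python3 -c "
from h import *
print(delta([.496,-.054,.208],-40))
a=arm.get_image('top')[170:250,225:305]; b=arm.get_image('side')[150:240,205:305]
a=cv2.resize(a,(400,400),interpolation=cv2.INTER_CUBIC); b=cv2.resize(b,(400,400),interpolation=cv2.INTER_CUBIC)
cv2.imwrite('pics/c.png',cv2.convertScaleAbs(np.hstack([a,b]),alpha=1.7))"
```

```text
([-2.0, 0.7, 62.4], [-0.1, 0.0, 0.4])
```

View pics/c.png

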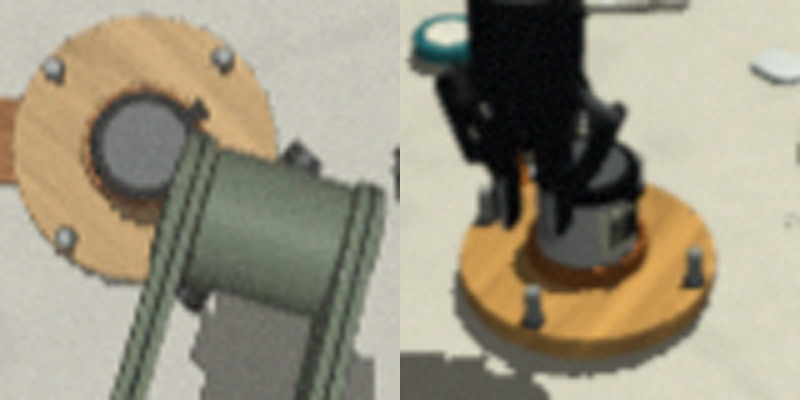

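The gripper is hanging above the wheel's near-right peg. Before going down I'll check the peg positions against the side camera.

```bash
python3 -c "
from h import *
for p in([.6094,.0799,.054],[.6194,-.042,.054],[.496,-.0539,.054],[.4844,.0692,.054]):
  q=w2pix('side',p); print(((q-[205,150])*6+3).round())
for u,v in((128,258),(200,388),(442,340)): print(pix2w('side',205+(u-3)/6,150+(v-3)/6,.054).round(4))"
```

```text
[356. 212.]
[443. 338.]
[200. 391.]
[128. 256.]
[0.4841 0.0676 0.054 ]
[ 0.4964 -0.0513  0.054 ]
[ 0.6185 -0.0438  0.054 ]
```

Both cameras agree to about 2 mm, so I'm going down over the peg.

Call:
servo_tool(
  series=[
    [28,[-2,1,20],[0,0,0]],
    [28,[-2,1,40],[0,0,0]],
    [28,[-2,1,55],[0,0,0]],
    [28,[-2,1,62],[0,0,0]],
    [28,[-2,1,62],[0,0,0]],
  ],
)

```text
clock: 2.7
position: [0.4966, -0.0544, 0.2089]
orientation: [0.905, 0.426, 0.0, 0.0]
contact_force: [-0.5, -0.9, 0.5]
opening: 0.028
grip_force: 0.0
```

Run:
```python
from h import *
# cage path: centre c, radius 88; stages of tool angle from -129.9
o=arm.get_obs(); c=np.array([.5523,.0133])
print(o['position'].round(4),o['contact_force'].round(1))
for s in(36,72,108,144,149):
    # relative table for one 36deg stage computed in local tool frame
    pass
r=88
for a in range(0,41,5):
    t=np.radians(a) # tool y = tangent(+), tool x = y x z(down)
    # local: y tangent, x = cross(y,z)= radial?  tangent x down
    print(a,"out",round(r*(np.cos(t)-1),1),"tan",round(r*np.sin(t),1))
R0=R.from_quat(o['orientation']).as_matrix(); print(R0[:,0].round(2),(o['position'][:2]-c))
```

```text
[ 0.4966 -0.0544  0.2089] [-0.5 -0.9  0.5]
0 out 0.0 tan 0.0
5 out -0.3 tan 7.7
10 out -1.3 tan 15.3
15 out -3.0 tan 22.8
20 out -5.3 tan 30.1
25 out -8.2 tan 37.2
30 out -11.8 tan 44.0
35 out -15.9 tan 50.5
40 out -20.6 tan 56.6
[0.64 0.77 0.  ] [-0.05568599 -0.06765388]
```

Call:
servo_tool(
  series=[
    [28,[0.3,7.7,0],[0,0,-5]],
    [28,[1.3,15.3,0],[0,0,-10]],
    [28,[3,22.8,0],[0,0,-15]],
    [28,[5.3,30.1,0],[0,0,-20]],
    [28,[8.2,37.2,0],[0,0,-25]],
    [28,[11.8,44,0],[0,0,-30]],
    [28,[15.9,50.5,0],[0,0,-35]],
    [28,[20.6,56.6,0],[0,0,-40]],
  ],
)

```text
clock: 3.7
position: [0.5536, -0.0745, 0.2095]
orientation: [0.704, 0.711, 0.0, 0.0]
contact_force: [-1.1, -0.1, 0.3]
opening: 0.0284
grip_force: 0.3
```

```bash
python3 -c "
from h import *
o=arm.get_obs();d=o['position'][:2]-[.5523,.0133];print(np.hypot(*d),np.degrees(np.arctan2(*d[::-1])),o['contact_force'].round(1),o['qpos'].round(2))
a=arm.get_image('top')[165:245,215:295]; b=arm.get_image('side')[150:240,205:305]
a=cv2.resize(a,(400,400),interpolation=cv2.INTER_CUBIC); b=cv2.resize(b,(400,400),interpolation=cv2.INTER_CUBIC)
cv2.imwrite('pics/d.png',cv2.convertScaleAbs(np.hstack([a,b]),alpha=1.7))"
```

```text
0.08784625894347636 -89.12874361229863 [-1.1 -0.1  0.3] [-0.29  0.41  1.73  0.    1.   -0.3 ]
```

View pics/d.png

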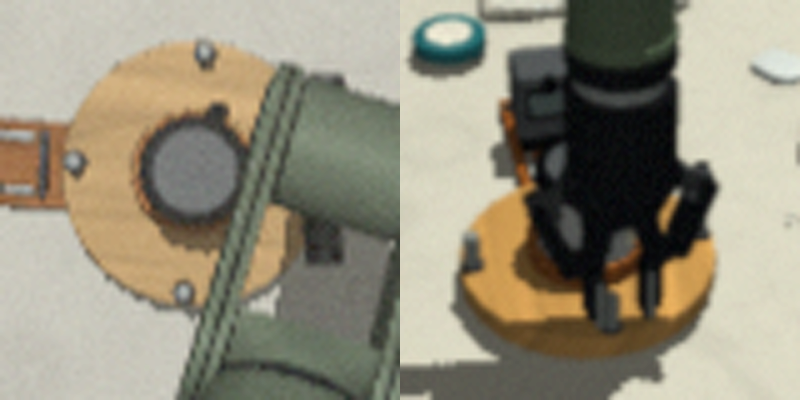

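The peg is caged and the wheel has turned about 35°. I'll continue with the same arcs.

Call:
servo_tool(
  series=[
    [28,[0.3,7.7,0],[0,0,-5]],
    [28,[1.3,15.3,0],[0,0,-10]],
    [28,[3,22.8,0],[0,0,-15]],
    [28,[5.3,30.1,0],[0,0,-20]],
    [28,[8.2,37.2,0],[0,0,-25]],
    [28,[11.8,44,0],[0,0,-30]],
    [28,[15.9,50.5,0],[0,0,-35]],
    [28,[20.6,56.6,0],[0,0,-40]],
  ],
)

```text
clock: 4.8
position: [0.6096, -0.0535, 0.2091]
orientation: [0.419, 0.908, -0.0, 0.0]
contact_force: [-0.1, 0.2, 0.6]
opening: 0.0284
grip_force: 0.3
```

Call:
servo_tool(
  series=[
    [28,[0.3,7.7,0],[0,0,-5]],
    [28,[1.3,15.3,0],[0,0,-10]],
    [28,[3,22.8,0],[0,0,-15]],
    [28,[5.3,30.1,0],[0,0,-20]],
    [28,[8.2,37.2,0],[0,0,-25]],
    [28,[11.8,44,0],[0,0,-30]],
    [28,[15.9,50.5,0],[0,0,-35]],
    [28,[20.6,56.6,0],[0,0,-40]],
  ],
)

```text
clock: 5.8
position: [0.6395, -0.0012, 0.2092]
orientation: [0.083, 0.997, -0.0, 0.0]
contact_force: [-0.5, -1.6, -0.6]
opening: 0.0279
grip_force: 0.4
```

Call:
servo_tool(
  series=[
    [28,[0.3,7.7,0],[0,0,-5]],
    [28,[1.3,15.3,0],[0,0,-10]],
    [28,[3,22.8,0],[0,0,-15]],
    [28,[5.3,30.1,0],[0,0,-20]],
    [28,[8.2,37.2,0],[0,0,-25]],
    [28,[9.6,40,0],[0,0,-27]],
    [28,[9.6,40,0],[0,0,-27]],
  ],
)

```text
clock: 6.68
position: [0.6364, 0.04, 0.209]
orientation: [-0.151, 0.989, -0.0, 0.0]
contact_force: [0.4, -0.5, -0.1]
opening: 0.028
grip_force: 0.0
```

```bash
python3 -c "
from h import *
o=arm.get_obs();d=o['position'][:2]-[.5523,.0133];print(np.hypot(*d),np.degrees(np.arctan2(*d[::-1])),o['contact_force'].round(1),o['qpos'].round(2))
a=arm.get_image('top')[160:240,175:295]
a=cv2.resize(a,(780,520),interpolation=cv2.INTER_CUBIC)
cv2.imwrite('pics/e.png',cv2.convertScaleAbs(a,alpha=1.7))"
```

```text
0.08826744068825483 17.61706396593312 [ 0.4 -0.5 -0.1] [-0.07  0.55  1.52  0.    1.08 -1.95]
```

View pics/e.png

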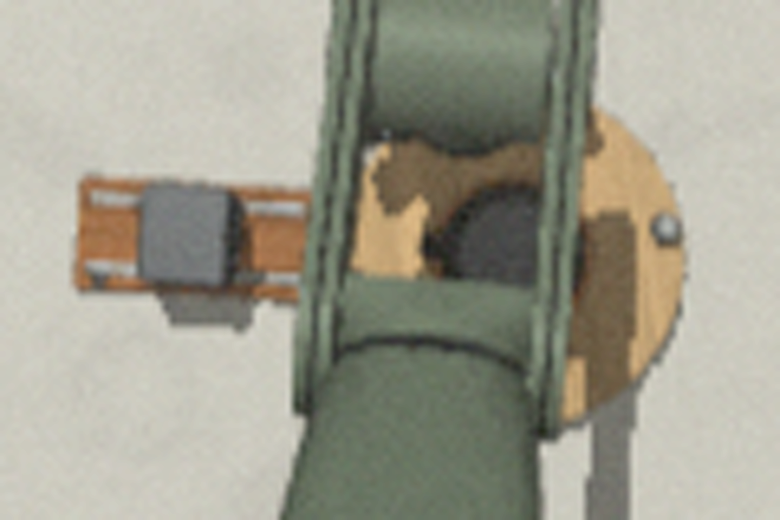

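The wheel has turned about 142° and the tab, at about (432,243), looks to be facing the reader. I'll lift off and move behind the reader for an unobstructed view.

Call:
servo_tool(
  series=[
    [28,[0,0,-30],[0,0,0]],
    [28,[0,0,-70],[0,0,0]],
    [28,[0,0,-110],[0,0,0]],
    [0,[0,0,-110],[0,0,0]],
  ],
)

```text
clock: 7.22
position: [0.6382, 0.0395, 0.3238]
orientation: [-0.151, 0.989, -0.001, 0.005]
contact_force: [-0.2, -0.7, 0.5]
opening: 0.0111
grip_force: 0.0
```

```bash
python3 -c "
from h import *
print(delta([.563,.29,.315],-2))"
```

```text
([-2.8, 261.6, 7.9], [0.4, 0.5, 109.3])
```

Call:
servo_tool(
  series=[
    [0,[-3,60,0],[0,0,10]],
    [0,[-3,262,4],[0,0,109]],
    [0,[-3,262,4],[0,0,109]],
    [0,[-3,262,4],[0,0,109]],
    [0,[-3,262,4],[0,0,109]],
    [0,[-3,262,4],[0,0,109]],
    [0,[-3,262,4],[0,0,109]],
    [0,[-3,262,4],[0,0,109]],
  ],
)

```text
clock: 8.22
position: [0.5604, 0.2906, 0.3129]
orientation: [0.551, 0.835, -0.001, -0.001]
contact_force: [0.1, -0.4, 0.3]
opening: -0.0001
grip_force: 0.0
```

```bash
python3 -c "
from h import *
print(delta([.563,.265,.30],-2))
a=arm.get_image('top')[160:240,175:295]
b=arm.get_image('side')[150:240,205:305]
a=cv2.resize(a,(780,520),interpolation=cv2.INTER_CUBIC)
cv2.imwrite('pics/f.png',cv2.convertScaleAbs(a,alpha=1.7))
b=cv2.resize(b,(600,540),interpolation=cv2.INTER_CUBIC)
cv2.imwrite('pics/g.png',cv2.convertScaleAbs(b,alpha=1.7))"
```

```text
([-24.6, -7.7, 12.9], [-0.2, 0.0, 25.2])
```

View pics/f.png

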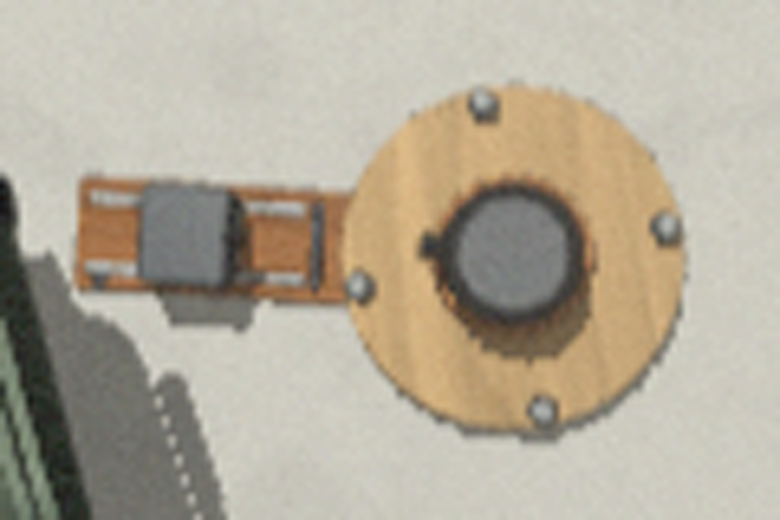

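The view is clear: the tab tip is at (424,245), the lid centre at (513,255), and the pegs are at (484,103), (666,229), (542,411) and (359,287). Now I'll compute how well the label lines up.

Run:
```python
from h import *
f=lambda u,v,z:pix2w("top",175+(u-3)/6.5,160+(v-3)/6.5,z)[:2]
P=np.array([f(*p,.054) for p in((484,103),(666,229),(542,411),(359,287))]); c=P.mean(0)
ang=np.degrees(np.arctan2(*(P-c).T[::-1])); print(c,ang, "rot",ang-np.array([-129.9,140.5,49.4,-39.5]))
t=f(427,244,.096)
for k in(c,np.array([.5523,.0133]),f(512,253,.098)): d=t-k; print(np.degrees(np.arctan2(d[1],d[0])),np.hypot(*d))
for u in(150,190,226):
  q=f(u,(185+284)/2,.08)-np.array([.5523,.0133]); print("reader",np.degrees(np.arctan2(q[1],q[0])))
# tab in original
t0=np.array([.5788,-.0262]);
```

```text
[0.55188413 0.01329629] [  11.55713442  -78.52318061 -168.23168889  101.93848874] rot [ 141.45713442 -219.02318061 -217.63168889  141.43848874]
83.44447307573074 0.0470810355968186
83.94727799752789 0.04703168633660164
84.8999214044407 0.04626792227454619
reader 87.71264605098251
reader 87.30552023173648
reader 86.84254896313618
```

The label is within about 4° (roughly 2.5 mm) of the track, which is well inside the 8 mm limit. Next I lower the closed fingers behind the reader.

Call:
servo_tool(
  series=[
    [0,[-25,-8,13],[0,0,10]],
    [0,[-25,-8,13],[0,0,20]],
    [0,[-25,-8,13],[0,0,25]],
    [0,[-25,-8,55],[0,0,25]],
    [0,[-25,-8,90],[0,0,25]],
    [0,[-25,-8,100],[0,0,25]],
    [0,[-25,-8,100],[0,0,25]],
  ],
)

```text
clock: 9.2
position: [0.5634, 0.2645, 0.2139]
orientation: [0.715, 0.699, -0.001, -0.0]
contact_force: [0.6, -0.0, 0.0]
opening: 0.0001
grip_force: 0.0
```

```bash
python3 -c "
from h import *
print(delta([.5605,.232,.212],-2));print(delta([.5583,.186,.212],-2))"
```

```text
([-32.5, -2.2, 1.9], [-0.1, 0.0, 0.6])
([-78.6, -3.3, 2.0], [-0.1, 0.0, 0.6])
```

Call:
servo_tool(
  series=[
    [0,[-15,-1,0],[0,0,0]],
    [0,[-27,-2,0],[0,0,0]],
    [0,[-35,-2,0],[0,0,0]],
    [0,[-43,-2,0],[0,0,0]],
    [0,[-51,-3,0],[0,0,0]],
    [0,[-59,-3,0],[0,0,0]],
    [0,[-66,-3,0],[0,0,0]],
    [0,[-72,-3,0],[0,0,0]],
  ],
)

```text
clock: 10.2
position: [0.5588, 0.1924, 0.2147]
orientation: [0.716, 0.698, -0.0, -0.0]
contact_force: [0.8, 1.7, 1.2]
opening: -0.0004
grip_force: 0.9
```

Call:
servo_tool(
  series=[
    [0,[-3,0,0],[0,0,0]],
    [0,[-5,0,0],[0,0,0]],
    [0,[-5,0,0],[0,0,0]],
  ],
)

```text
clock: 10.58
position: [0.5586, 0.1898, 0.2148]
orientation: [0.716, 0.698, 0.002, -0.002]
contact_force: [0.9, 9.7, 0.2]
opening: 0.0001
grip_force: 5.4
```

Call:
servo_tool(
  series=[
    [0,[-2,0,0],[0,0,0]],
    [0,[-2,0,0],[0,0,0]],
    [0,[-2,0,0],[0,0,0]],
  ],
)

```text
clock: 10.95
position: [0.5585, 0.1893, 0.2148]
orientation: [0.716, 0.698, 0.003, -0.002]
contact_force: [1.5, 15.6, -0.9]
opening: -0.0004
grip_force: 8.1
```

Call:
servo_tool(
  series=[
    [0,[15,0,0],[0,0,0]],
    [0,[40,0,0],[0,0,0]],
    [0,[60,0,0],[0,0,0]],
    [0,[60,0,-40],[0,0,0]],
    [0,[60,0,-90],[0,0,0]],
    [0,[60,0,-120],[0,0,0]],
    [0,[60,0,-120],[0,0,0]],
  ],
)

```text
clock: 11.82
position: [0.5613, 0.2463, 0.3382]
orientation: [0.716, 0.698, 0.003, 0.002]
contact_force: [0.0, 0.1, -0.0]
opening: -0.0001
grip_force: 0.0
```

```bash
python3 -c "
from h import *
a=arm.get_image('top')[160:240,175:295]
b=arm.get_image('side')[150:240,205:305]
a=cv2.resize(a,(450,300),interpolation=cv2.INTER_CUBIC)
b=cv2.resize(b,(333,300),interpolation=cv2.INTER_CUBIC)
cv2.imwrite('pics/i.png',cv2.convertScaleAbs(np.hstack([a,b]),alpha=1.7))"
```

```text
(no output)
```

View pics/i.png

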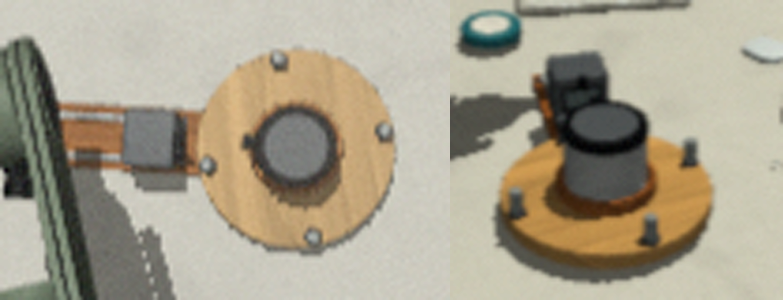

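The reader sits against the stop bar: contact force rose from 10 to 16 N with only 0.5 mm of movement. The jar is upright, the tab points at the window, and the arm is clear, so I'm handing in.

```bash
python3 -c "
from plant import arm
print(arm.close_job())"
```

```text
the job is handed in; nothing more can be done
None
```

I handed the job in at about 12 s: the label faces the reader's window to within about 4° (roughly 2.5 mm sideways), the reader is home against its stop, the jar is upright in its seat, and no bystander was touched; no verdict came back.

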